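Gather the paella set into the caddy

TASK

Get the paella caddy ready: stand each of the three round glass spice jars in the wooden caddy on the pad of its cap's colour, and the white ramekin on the white pad, each upright and wholly on its pad, near the middle. Set them down gently rather than dropping them or knocking them over. Leave the blue ramekin and the square white pot with the red cap where they are, as they do not belong to the set.

Things in the scene. Friction and masses are not known exactly. Their poses are not given: they have to be found in the camera images.
- jar_red: Round clear-glass spice jar, closed, with a red twist cap and a red paper band. 85 mm tall; glass 44 mm diameter up to 62 mm, cap 38 mm diameter from 65 mm to the top; about 150 g. Belongs in the caddy. Starts standing on the stone. Origin: centre of the underside, z up the jar's axis.
- jar_yellow: Round clear-glass spice jar, closed, with a yellow twist cap and a yellow paper band. 85 mm tall; glass 44 mm diameter up to 62 mm, cap 38 mm diameter from 65 mm to the top; about 150 g. Belongs in the caddy. Starts standing on the stone. Origin: centre of the underside, z up the jar's axis.
- jar_green: Round clear-glass spice jar, closed, with a green twist cap and a green paper band. 85 mm tall; glass 44 mm diameter up to 62 mm, cap 38 mm diameter from 65 mm to the top; about 150 g. Belongs in the caddy. Starts standing on the stone. Origin: centre of the underside, z up the jar's axis.
- ramekin_white: Small white ceramic ramekin, open at the top, 60 mm outer diameter (56 mm at the foot), 36 mm tall, straight wall 4 mm thick, about 120 g. Belongs in the caddy. Starts standing on the stone. Origin: centre of the underside, z up.
- ramekin_blue: Look-alike that stays where it is: blue ramekin of the same size as the white one (60 mm diameter, 36 mm tall). Origin: centre of the underside, z up.
- pot_square: Look-alike that stays where it is: square white ceramic pot, 52 mm by 52 mm and 64 mm tall, with a red cap of 38 mm diameter, 85 mm tall in all. Origin: centre of the underside, z up, x and y parallel to its sides.
- pad_red: Round red pad, 72 mm diameter, 4 mm thick, fixed in the dark wooden caddy; place for the jar with the red cap. Origin: centre of its underside, 8 mm above the stone (pad top 12 mm above the stone). x and y parallel to the caddy's sides. The four pads form a square of 100 mm spacing about the caddy's middle, in any arrangement.
- pad_yellow: Round yellow pad, 72 mm diameter, 4 mm thick, fixed in the dark wooden caddy; place for the jar with the yellow cap. Origin: centre of its underside, 8 mm above the stone (pad top 12 mm above the stone). x and y parallel to the caddy's sides. The four pads form a square of 100 mm spacing about the caddy's middle, in any arrangement.
- pad_green: Round green pad, 72 mm diameter, 4 mm thick, fixed in the dark wooden caddy; place for the jar with the green cap. Origin: centre of its underside, 8 mm above the stone (pad top 12 mm above the stone). x and y parallel to the caddy's sides. The four pads form a square of 100 mm spacing about the caddy's middle, in any arrangement.
- pad_white: Round white pad, 80 mm diameter, 4 mm thick, fixed in the dark wooden caddy; place for the white ramekin. Origin: centre of its underside, 8 mm above the stone (pad top 12 mm above the stone). x and y parallel to the caddy's sides. The caddy is a fixed 240 mm square tray, its walls 8 mm thick and only 22 mm high above the stone, no dividers; low brass handles outside.

How it is judged:
At the end, for the whole second after the job is handed in: Each jar stands upright (within 0.12 rad) and at rest on the pad of its cap's colour, its axis within 15 mm of the pad's centre; the white ramekin likewise on the white pad, within 12 mm. The blue ramekin and the square pot are upright and within 20 mm of where they started (horizontal distance between jar_red and pad_red below 0.015 m and z of jar_red in the frame of pad_red between 0 and 0.008 m and angle between each of jar_red, jar_yellow, jar_green, ramekin_white, ramekin_blue, pot_square's own z axis and vertical below 0.12 rad and linear speed of each of jar_red, jar_yellow, jar_green, ramekin_white below 0.02 m/s and horizontal distance between jar_yellow and pad_yellow below 0.015 m and z of jar_yellow in the frame of pad_yellow between 0 and 0.008 m and horizontal distance between jar_green and pad_green below 0.015 m and z of jar_green in the frame of pad_green between 0 and 0.008 m and horizontal distance between ramekin_white and pad_white below 0.012 m and z of ramekin_white in the frame of pad_white between 0 and 0.008 m and distance of each of ramekin_blue, pot_square from where it was at the start of the episode below 0.02 m); the robot touches nothing.
It fails at once if the blue ramekin or the square pot is moved more than 20 mm or tipped (distance of any of ramekin_blue, pot_square from where it was at the start of the episode above 0.02 m or angle between any of ramekin_blue, pot_square's own z axis and vertical above 0.3 rad).
It fails at once if a jar or the white ramekin is knocked over (angle between any of jar_red, jar_yellow, jar_green, ramekin_white's own z axis and vertical above 0.7 rad).
It fails at once if a jar or the white ramekin is dropped: it falls free of the fingers faster than 0.6 m/s (a drop of about 20 mm) ((linear speed of jar_red above 0.6 m/s and contact force between jar_red and the fingers below 0.05 N) or (linear speed of jar_yellow above 0.6 m/s and contact force between jar_yellow and the fingers below 0.05 N) or (linear speed of jar_green above 0.6 m/s and contact force between jar_green and the fingers below 0.05 N) or (linear speed of ramekin_white above 0.6 m/s and contact force between ramekin_white and the fingers below 0.05 N)).
It also fails if it takes over 128 s, if anything falls off the work surface, if the arm or the gripper's body presses on something with over 40 N, if the wrist force passes 120 N, or if a joint passes its speed limit or range.

ROBOT

A 6-joint arm with a two-finger parallel gripper is mounted at the origin on the work surface. World frame = base frame: x ahead of the robot, y to its left, z up, the work surface at z = 0. Lengths are in m, angles in rad, forces in N, time in s.
With the tool pointing down it reaches from about 0.325 to 0.775 m from the base axis. Payload 5.5 kg.
Tool frame: the origin (TCP) lies at the very end of the fingers, on their centre line; the grasp point (between the pads) lies 19 mm behind it; z points along the fingers, x is the direction in which the jaws open and shut, and the axes are right-handed (so a half turn about z gives the same grasp; the last joint's range is limited). The gripper opens to 88 mm and grips with 3 to 60 N. Pads are 20 mm wide; open, the fingers measure 115 mm over their backs; the gripper's body (75 mm by 178 mm) begins 61 mm behind the grasp point.
Start: joints at [-1.397, 0.091, 1.231, -0, 1.82, -0.057], TCP at [0.137, -0.584, 0.223] pointing down, gripper open.
Joint ranges: [-2.87, 2.87], [-0.86, 2.18], [0.17, 2.46], [-1.51, 4.65], [0.06, 2.69], [-2.65, 2.65]. Speed limits (rad/s): [2.57, 2.57, 3.01, 3.14, 3.14, 3.14].

INTERFACE

Orientations are given as a rotation vector (axis times angle).
In Python, from station import r gives the robot as it stands.
- The arm moves only by the shell command python3 -m pendant 'ROWS' [FORCE]. ROWS is JSON, a list of rows, each a list of 7 numbers: the shift along the tool's x, y, z in m, then the turn, a rotation vector about the tool's x, y, z in rad, then the finger opening in m, from 0 to 0.0878. A call has exactly 8 rows; each row is the pose to reach, as a shift and turn from the pose measured when the call began, along the tool's axes at that moment; what a row does not reach only later rows make up. A row lasts 1/12 s, in which the tool goes at most 41.7 mm and 7.16 degrees, less where a joint would pass 70% of its speed; a pose out of reach is approached as far as the arm can. A call with a gripper value outside its range is refused whole. The fingers move at their own pace and stop on an object; FORCE is the grip in N (left out, the last holds). Time passes only in rows, so rows that repeat a pose let the fingers close, or fill a call up. It gives the time, the measured TCP pose, the force and the opening at its end, in the units of the state.
- r.read_state(): the state, without advancing time (a new reading comes with each control period).
- r.capture(name): name is "side" or "top" or "wrist"; returns a dict with "frame" (400x640x3 uint8, red, green, blue), "fx", "fy", "cx", "cy" (pixels), "R" (3x3) and "t" (3): a world point X has camera coordinates R X + t; the wrist camera has in their place "T_tool_cam" (4x4, takes a point from camera to tool coordinates, whose origin is the TCP and whose axes are the tool frame's). Camera axes: x right, y down, z forward; pixel columns grow to the right and rows downward; lengths in m; the calibration is good to about 2 mm. A picture is of the moment at which its call begins: read the wrist's pose just before it. There is no depth.
- r.hand_in(): hands the job in, once; it reports no verdict.
The state is a dict: "time_s": time; "joint_positions": joint angles; "dq": joint speeds; "joint_efforts": joint torques, N m; "position": TCP position; "eef_rot": TCP orientation; "force": force on the tool from outside, world axes, zero at the start; "moment": the same for the moment, N m; "finger_gap": opening from 0.0 (shut) to 1.0 (fully open).
Only numpy, scipy, OpenCV 4.12 (cv2) and the standard library are available. Lean on these libraries where they do the work, as an engineer would, in place of code of your own. Each camera call takes 0.05 s, during which the arm holds its last target.

## Working session

There is one attempt and no reset: what is moved stays moved. The work goes in short steps, Python scripts to look and compute and a shell command to move; the robot and the scene stay as the last step left them, time stands still between calls to the robot, and variables do not carry over. Pictures are saved under pics/ and viewed, and the job is handed in when it is done.

```bash
ls; mkdir -p pics; python3 - <<'E'
from station import r
import cv2
print(r.read_state())
for n in("side","top","wrist"):
    c=r.capture(n); cv2.imwrite(f"pics/a_{n}.png",c["frame"][:,:,::-1])
    print(n,{k:(v if k!="frame" else 0) for k,v in c.items()})
E
```

```text
pics
{'time_s': 0.0, 'joint_positions': array([-1.39671012e+00,  9.18756082e-02,  1.23184430e+00,  1.54341957e-05,
        1.81977853e+00, -5.67087761e-02]), 'dq': array([-0.00169275,  0.00124414, -0.00023256, -0.00087515,  0.00323428,
       -0.00142512]), 'joint_efforts': array([ 4.79746959e-04, -4.46453619e+01, -4.06444788e+01,  6.96179643e-02,
        2.94381380e-02, -1.44893788e-04]), 'position': array([ 0.13720089, -0.58381697,  0.22152032]), 'eef_rot': array([-2.46144889e+00,  1.95008826e+00,  2.22079169e-03]), 'force': array([ 1.44351103, -0.05897047,  0.20780806]), 'moment': array([-0.00676973, -0.01943507, -0.04622952]), 'finger_gap': 0.9952439653223993}
side {'frame': 0, 'fx': 473.8837458257741, 'fy': 473.8837458257741, 'cx': 311.176858875991, 'cy': 192.03654671750232, 'R': array([[ 0.98521099, -0.17049295, -0.01707214],
       [-0.1126145 , -0.56920028, -0.81445013],
       [ 0.12914054,  0.80432779, -0.57998235]]), 't': array([-0.54225374,  0.07065748,  0.93606093])}
top {'frame': 0, 'fx': 398.87893534591836, 'fy': 398.87893534591836, 'cx': 318.9345001381591, 'cy': 205.4490102512506, 'R': array([[-0.01749391, -0.99981689,  0.0077552 ],
       [-0.98497998,  0.01590067, -0.17193487],
       [ 0.17178007, -0.01064653, -0.98507779]]), 't': array([-0.03049815,  0.55077876,  0.89179992])}
wrist {'frame': 0, 'fx': 310.06262907279137, 'fy': 310.06262907279137, 'cx': 314.7214783913681, 'cy': 205.58420877187362, 'T_tool_cam': array([[ 9.99999918e-01, -2.99076083e-04, -2.72569593e-04,
         1.73812418e-04],
       [ 3.65762145e-04,  9.56198890e-01,  2.92717525e-01,
        -8.00883060e-02],
       [ 1.73085932e-04, -2.92717601e-01,  9.56198921e-01,
        -1.61268645e-01],
       [ 0.00000000e+00,  0.00000000e+00,  0.00000000e+00,
         1.00000000e+00]])}
```

View pics/a_top.png

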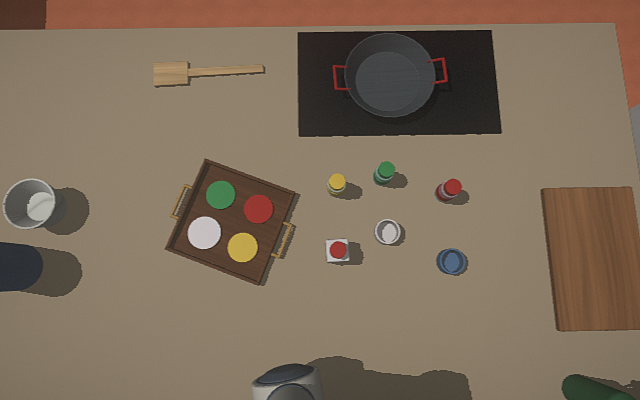

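View pics/a_side.png

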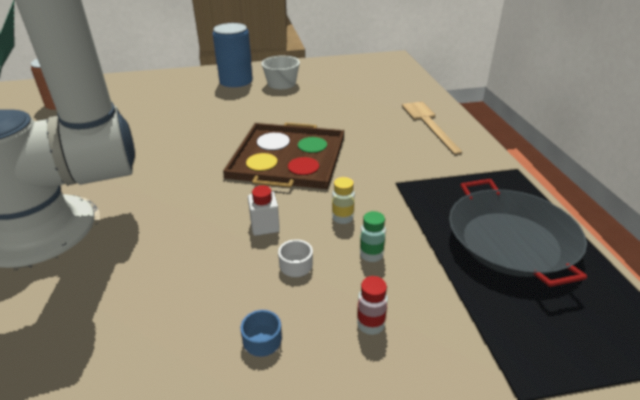

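View pics/a_wrist.png

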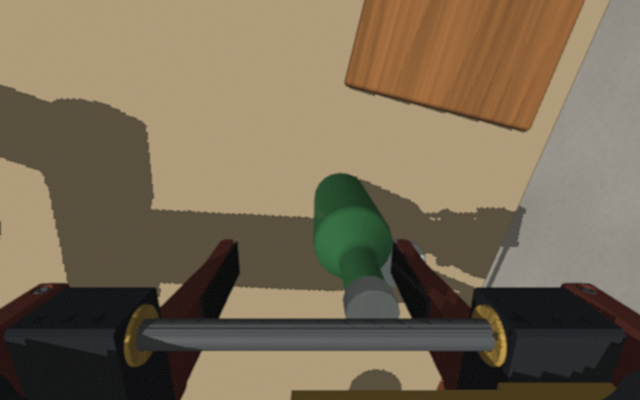

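The top view shows the caddy's pads at green (220,194), red (258,209), white (204,232) and yellow (242,247). The caps are at yellow (337,182), green (386,170) and red (452,187), with the white ramekin at (388,232), the pot at (338,250) and the blue ramekin at (451,261). The side view shows all of these unobstructed.

```bash
cat > h.py <<'E'
import numpy as np, cv2
from station import r
def mask(img,col):
    hsv=cv2.cvtColor(img,cv2.COLOR_RGB2HSV)
    f=lambda a,b:cv2.inRange(hsv,np.array(a),np.array(b))
    return {"red":lambda:f((0,140,70),(6,255,255))|f((174,140,70),(180,255,255)),
     "yellow":lambda:f((22,120,100),(32,255,255)),
     "green":lambda:f((50,90,40),(85,255,255)),
     "blue":lambda:f((100,80,40),(125,255,255)),
     "white":lambda:f((0,0,150),(180,40,255))}[col]()
def blobs(img,col,roi,amin=20):
    x0,y0,x1,y1=roi; m=np.zeros(img.shape[:2],np.uint8); m[y0:y1,x0:x1]=mask(img,col)[y0:y1,x0:x1]
    n,l,s,c=cv2.connectedComponentsWithStats(m)
    return [(s[i,4],*s[i,:4],np.round(c[i],1)) for i in range(1,n) if s[i,4]>amin]
def wristRT(c,st):
    Rw=cv2.Rodrigues(np.array(st["eef_rot"]))[0]; T=np.eye(4);T[:3,:3]=Rw;T[:3,3]=st["position"]
    W=np.linalg.inv(T@np.array(c["T_tool_cam"])); return W[:3,:3],W[:3,3]
def ray(c,uv,RT=None):
    R,t=RT if RT else (np.array(c["R"]),np.array(c["t"]))
    d=R.T@np.array([(uv[0]-c["cx"])/c["fx"],(uv[1]-c["cy"])/c["fy"],1.]); return -R.T@t,d/np.linalg.norm(d)
def onplane(o,d,z): return o+d*(z-o[2])/d[2]
def tri(rays):
    A=sum(np.eye(3)-np.outer(d,d) for o,d in rays); b=sum((np.eye(3)-np.outer(d,d))@o for o,d in rays)
    p=np.linalg.solve(A,b); return p,max(np.linalg.norm(np.cross(p-o,d)) for o,d in rays)
E
python3 - <<'E'
from h import *
t=r.capture("top")["frame"]; s=r.capture("side")["frame"]
for c in("red","yellow","green","blue","white"):
    print(c,"top");[print("  ",b) for b in blobs(t,c,(150,140,480,300))]
    print(c,"side");[print("  ",b) for b in blobs(s,c,(215,120,400,370))]
E
```

```text
red top
   (np.int32(217), np.int32(444), np.int32(179), np.int32(18), np.int32(16), array([452.5, 186.5]))
   (np.int32(33), np.int32(436), np.int32(186), np.int32(8), np.int32(14), array([438.6, 193.7]))
   (np.int32(674), np.int32(243), np.int32(195), np.int32(30), np.int32(29), array([258. , 208.6]))
   (np.int32(209), np.int32(330), np.int32(242), np.int32(16), np.int32(16), array([337.7, 249.4]))
red side
   (np.int32(485), np.int32(287), np.int32(156), np.int32(33), np.int32(19), array([303. , 165.4]))
   (np.int32(294), np.int32(252), np.int32(185), np.int32(19), np.int32(20), array([261.4, 194. ]))
   (np.int32(521), np.int32(362), np.int32(276), np.int32(24), np.int32(26), array([373.3, 288.4]))
   (np.int32(227), np.int32(358), np.int32(312), np.int32(27), np.int32(14), array([370.7, 319.6]))
yellow top
   (np.int32(205), np.int32(329), np.int32(173), np.int32(17), np.int32(16), array([336.9, 180.8]))
   (np.int32(701), np.int32(228), np.int32(233), np.int32(30), np.int32(29), array([242.3, 247. ]))
yellow side
   (np.int32(445), np.int32(246), np.int32(153), np.int32(31),
[... 1583 characters left out ...]
.7, 195.5]))
   (np.int32(21), np.int32(351), np.int32(191), np.int32(4), np.int32(6), array([352.7, 193.8]))
   (np.int32(84), np.int32(247), np.int32(194), np.int32(8), np.int32(17), array([250.3, 202. ]))
   (np.int32(23), np.int32(360), np.int32(224), np.int32(5), np.int32(8), array([361.7, 228. ]))
   (np.int32(23), np.int32(382), np.int32(227), np.int32(5), np.int32(9), array([384.1, 230.5]))
   (np.int32(308), np.int32(277), np.int32(239), np.int32(36), np.int32(25), array([295. , 251.3]))
   (np.int32(121), np.int32(358), np.int32(291), np.int32(30), np.int32(16), array([371.5, 300.8]))
   (np.int32(87), np.int32(239), np.int32(309), np.int32(43), np.int32(22), array([257.9, 315.9]))
```

```bash
python3 - <<'E'
from h import *
T=r.capture("top");S=r.capture("side")
P={"jar_red":((452.5,186.5),(374,276+7)),"jar_yellow":((337,180.8),(343.5,177+5.3)),"jar_green":((385.9,169.1),(374,212+6)),
"pot":((337.7,249.4),(261.5,185+5.5)),"ram_w":((388,232),(295.5,239+11)),"ram_b":((452.3,261.3),(261,311+12)),
"pad_red":((258,208.6),(303,165.4)),"pad_yellow":((242.3,247),(261.2,161.8)),"pad_green":((220.2,194.4),(311.9,144.3)),"pad_white":((203.9,232.4),(272.9,140.4))}
for k,(a,b) in P.items():
    p,e=tri([ray(T,a),ray(S,b)])
    z=.085 if k[0]=="j" or k=="pot" else .036 if k[0]=="r" else .012
    print(k,p.round(4),round(e,4),"top@z",onplane(*ray(T,a),z)[:2].round(4),"side@z",onplane(*ray(S,b),z)[:2].round(4))
print(T["R"].T@-T["t"])
E
```

```text
jar_red [ 0.5834 -0.3452  0.0859] 0.0008 top@z [ 0.5827 -0.3454] side@z [ 0.5845 -0.3443]
jar_yellow [ 0.6003 -0.0817  0.0836] 0.0003 top@z [ 0.6002 -0.0817] side@z [ 0.5995 -0.0837]
jar_green [ 0.6271 -0.1955  0.082 ] 0.0002 top@z [ 0.6261 -0.1949] side@z [ 0.6261 -0.1991]
pot [ 0.4442 -0.0793  0.0842] 0.0002 top@z [ 0.444  -0.0793] side@z [ 0.4444 -0.0804]
ram_w [ 0.4873 -0.2016  0.0375] 0.0015 top@z [ 0.486  -0.2019] side@z [ 0.489  -0.1998]
ram_b [ 0.4159 -0.3479  0.0389] 0.0011 top@z [ 0.4149 -0.3489] side@z [ 0.417  -0.3455]
pad_red [0.5509 0.109  0.0097] 0.0005 top@z [0.551  0.1087] side@z [0.5498 0.1053]
pad_yellow [0.4579 0.1462 0.0082] 0.0006 top@z [0.4582 0.1455] side@z [0.457  0.1399]
pad_green [0.5879 0.2024 0.0088] 0.0006 top@z [0.5879 0.2016] side@z [0.5865 0.1968]
pad_white [0.4949 0.2391 0.01  ] 0.0002 top@z [0.4949 0.2385] side@z [0.4944 0.2355]
[ 0.38877907 -0.02975574  0.97342689]
```

```bash
cat >> h.py <<'E'
def goto(x,y,z,yaw=-np.pi/2,st=None):
    """shift in tool axes and turn (rotvec, tool axes) to a tool-down pose with tool x at yaw"""
    st=st or r.read_state(); Rw=cv2.Rodrigues(np.array(st["eef_rot"]))[0]
    cx,sx=np.cos(yaw),np.sin(yaw); Rt=np.array([[cx,sx,0],[sx,-cx,0],[0,0,-1.]])
    s=Rw.T@(np.array([x,y,z])-st["position"]); w=cv2.Rodrigues(Rw.T@Rt)[0].ravel()
    print("t",round(st["time_s"],2),"pos",np.round(st["position"],4),"shift",s.round(4),"turn",w.round(3),"gap",round(st["finger_gap"],3),"F",np.round(st["force"],1))
E
python3 -c "
from h import *
goto(.583,-.345,.2)"
```

```text
t 0.35 pos [ 0.1373 -0.584   0.2224] shift [-0.1307 -0.4886  0.0225] turn [-0.     0.     0.231] gap 1.001 F [ 0.   0.6 -0.2]
```

```bash
python3 -m pendant '[[-0.004,-0.015,0,0,0,0.02,0.0878],[-0.012,-0.045,0,0,0,0.05,0.0878],[-0.021,-0.08,0,0,0,0.09,0.0878],[-0.03,-0.115,0,0,0,0.13,0.0878],[-0.039,-0.15,0,0,0,0.17,0.0878],[-0.048,-0.185,0,0,0,0.2,0.0878],[-0.057,-0.22,0,0,0,0.22,0.0878],[-0.064,-0.245,0,0,0,0.231,0.0878]]' 15; python3 -c "
from h import *
goto(.583,-.345,.2)"
```

```text
time_s: 1.02
position: [0.3635, -0.464, 0.2224]
eef_rot: [-2.221, 2.22, 0.0]
force: [-0.3, -1.4, 0.0]
finger_gap: 1.004
t 1.02 pos [ 0.3635 -0.464   0.2224] shift [-0.1189 -0.2195  0.0227] turn [-0.001  0.001  0.   ] gap 1.004 F [-0.3 -1.4  0. ]
```

```bash
python3 -m pendant '[[-0.01,-0.018,0.002,0,0,0,0.0878],[-0.027,-0.05,0.005,0,0,0,0.0878],[-0.046,-0.085,0.01,0,0,0,0.0878],[-0.065,-0.12,0.015,0,0,0,0.0878],[-0.084,-0.155,0.018,0,0,0,0.0878],[-0.103,-0.19,0.021,0,0,0,0.0878],[-0.115,-0.212,0.022,0,0,0,0.0878],[-0.119,-0.2195,0.0225,0,0,0,0.0878]]'; python3 - <<'E'
from h import *
st=r.read_state(); c=r.capture("wrist"); cv2.imwrite("pics/w1.png",c["frame"][:,:,::-1])
RT=wristRT(c,st)
print(st["position"])
for col in("red","green","white","blue"):
  for b in blobs(c["frame"],col,(0,0,640,300),60): print(col,*b, onplane(*ray(c,b[5],RT),.085).round(4))
E
```

```text
time_s: 1.68
position: [0.5859, -0.3418, 0.1988]
eef_rot: [-2.225, 2.215, 0.003]
force: [-0.2, 0.4, 0.0]
finger_gap: 1.007
[ 0.58591185 -0.34183515  0.19879324]
red 82 302 170 27 12 [314.4 173.3] [ 0.6122 -0.3414  0.085 ]
red 1219 300 182 40 41 [319.1 202.4] [ 0.585  -0.3458  0.085 ]
green 485 166 129 35 40 [189.6 146.1] [ 0.6359 -0.2318  0.085 ]
green 1643 130 135 49 42 [153.5 155. ] [ 0.628  -0.1989  0.085 ]
white 376 168 246 42 41 [188.9 258.5] [ 0.527  -0.2187  0.085 ]
blue 300 300 289 38 11 [318.7 295. ] [ 0.4867 -0.3462  0.085 ]
```

View pics/w1.png

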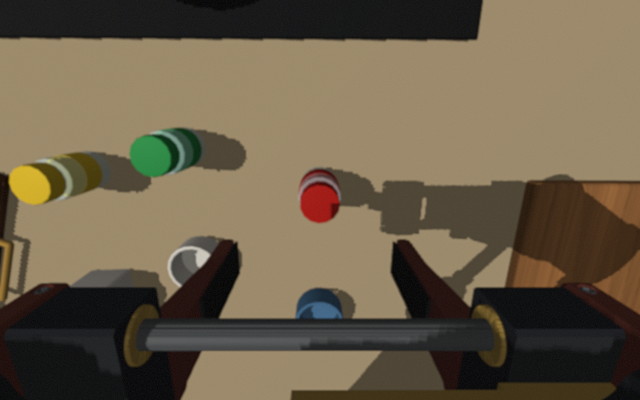

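The wrist view shows the red cap at (319,202), which gives (0.585,-0.346) and agrees with the two fixed views. I'll descend on it.

```bash
python3 -c "
from h import *
goto(.584,-.3455,.03)"
```

```text
t 1.73 pos [ 0.5856 -0.3422  0.1988] shift [0.0037 0.0016 0.1688] turn [0.    0.002 0.004] gap 0.999 F [-0.   1.3 -0.3]
```

```bash
python3 -m pendant '[[0.0037,0.0016,0.015,0,0.002,0.004,0.0878],[0.0037,0.0016,0.04,0,0.002,0.004,0.0878],[0.0037,0.0016,0.07,0,0.002,0.004,0.0878],[0.0037,0.0016,0.1,0,0.002,0.004,0.0878],[0.0037,0.0016,0.13,0,0.002,0.004,0.0878],[0.0037,0.0016,0.155,0,0.002,0.004,0.0878],[0.0037,0.0016,0.166,0,0.002,0.004,0.0878],[0.0037,0.0016,0.169,0,0.002,0.004,0.0878]]' 15; python3 -m pendant '[[0,0,0,0,0,0,0.06],[0,0,0,0,0,0,0.055],[0,0,0,0,0,0,0.05],[0,0,0,0,0,0,0.046],[0,0,0,0,0,0,0.042],[0,0,0,0,0,0,0.038],[0,0,0,0,0,0,0.03],[0,0,0,0,0,0,0.02]]' 15; python3 -c "
from h import *
goto(.584,-.3455,.03)"
```

```text
time_s: 2.4
position: [0.5817, -0.3456, 0.0268]
eef_rot: [2.22, -2.222, -0.008]
force: [-0.4, 0.0, -0.8]
finger_gap: 1.001
time_s: 3.07
position: [0.5819, -0.3457, 0.0273]
eef_rot: [2.22, -2.222, -0.007]
force: [0.0, -0.2, 1.9]
finger_gap: 0.497
t 3.07 pos [ 0.5819 -0.3457  0.0273] shift [-0.0002 -0.0021 -0.0027] turn [ 0.004  0.002 -0.001] gap 0.497 F [ 0.  -0.2  1.9]
```

The opening is 43.6 mm, so the glass is gripped. Next I lift.

```bash
python3 -m pendant '[[0,0,-0.005,0,0,0,0.03],[0,0,-0.018,0,0,0,0.03],[0,0,-0.04,0,0,0,0.03],[0,0,-0.065,0,0,0,0.03],[0,0,-0.09,0,0,0,0.03],[0,0,-0.115,0,0,0,0.03],[0,0,-0.13,0,0,0,0.03],[0,0,-0.135,0,0,0,0.03]]' ; python3 - <<'E'
from h import *
st=r.read_state(); c=r.capture("wrist"); cv2.imwrite("pics/w2.png",c["frame"][:,:,::-1])
RT=wristRT(c,st)
for b in blobs(c["frame"],"red",(0,0,640,400),60): print(*b, onplane(*ray(c,b[5],RT),.085+.134).round(4))
goto(.551,.109,.160)
E
```

```text
time_s: 3.73
position: [0.5835, -0.3467, 0.1678]
eef_rot: [-2.22, 2.222, -0.004]
force: [0.5, -0.3, -1.3]
finger_gap: 0.502
395 281 216 74 41 [312.4 226.9] [ 0.6214 -0.346   0.219 ]
3074 268 269 93 49 [314.5 299.2] [ 0.5898 -0.3468  0.219 ]
198 293 351 44 6 [314.6 353. ] [ 0.5629 -0.3468  0.219 ]
t 3.78 pos [ 0.5833 -0.3466  0.1668] shift [-0.4556  0.0327  0.0063] turn [-0.001 -0.001 -0.001] gap 0.499 F [-0.1 -0.7 -0.9]
```

View pics/w2.png

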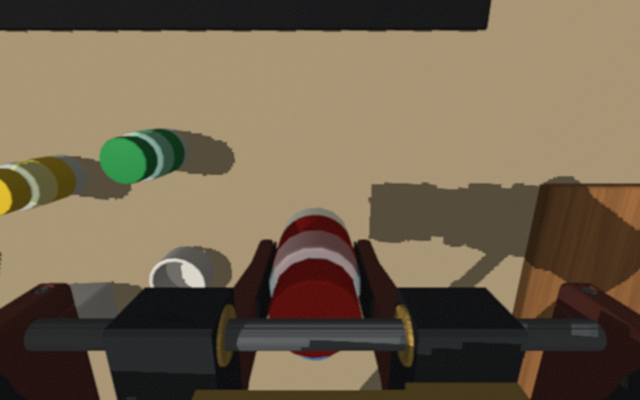

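```bash
python3 -m pendant '[[-0.006,0,0,0,0,0,0.03],[-0.02,0.001,0,0,0,0,0.03],[-0.045,0.003,0,0,0,0,0.03],[-0.075,0.005,0,0,0,0,0.03],[-0.105,0.007,0,0,0,0,0.03],[-0.135,0.009,0,0,0,0,0.03],[-0.165,0.011,0,0,0,0,0.03],[-0.195,0.013,0,0,0,0,0.03]]';  python3 -m pendant '[[-0.03,0.002,0,0,0,0,0.03],[-0.06,0.004,0,0,0,0,0.03],[-0.09,0.006,0,0,0,0,0.03],[-0.12,0.008,0,0,0,0,0.03],[-0.15,0.01,0,0,0,0,0.03],[-0.175,0.012,0,0,0,0,0.03],[-0.19,0.013,0,0,0,0,0.03],[-0.2,0.014,0,0,0,0,0.03]]'; python3 - <<'E'
from h import *
st=r.read_state(); c=r.capture("wrist"); cv2.imwrite("pics/w3.png",c["frame"][:,:,::-1])
RT=wristRT(c,st)
for col in("red","green","white","yellow"):
  for b in blobs(c["frame"],col,(0,0,640,300),60): print(col,*b, onplane(*ray(c,b[5],RT),.012).round(4))
goto(.551,.109,.160)
E
```

```text
time_s: 4.45
position: [0.5694, -0.1496, 0.1646]
eef_rot: [2.22, -2.221, -0.002]
force: [0.5, 0.6, -0.9]
finger_gap: 0.501
time_s: 5.12
position: [0.5543, 0.0527, 0.1629]
eef_rot: [2.221, -2.218, -0.006]
force: [0.1, -1.2, -1.5]
finger_gap: 0.497
red 3696 224 160 70 67 [258.6 193.2] [0.5516 0.111  0.012 ]
red 958 277 215 79 43 [315.2 228.2] [0.5126 0.052  0.012 ]
red 2652 272 259 86 41 [314.5 282.2] [0.4466 0.0527 0.012 ]
red 172 559 285 31 15 [570.8 293.7] [ 0.432  -0.2432  0.012 ]
green 1065 551 96 56 50 [568.  118.8] [ 0.6265 -0.1925  0.012 ]
green 1689 598 98 42 50 [621.5 123.3] [ 0.6224 -0.2455  0.012 ]
green 4025 129 123 73 71 [165.  157.6] [0.5885 0.2031 0.012 ]
white 85 611 94 21 7 [620.1  96.4] [ 0.647  -0.2369  0.012 ]
white 3889 106 209 75 67 [142.7 242. ] [0.4962 0.2407 0.012 ]
white 909 271 248 86 43 [311.2 261. ] [0.4734 0.0564 0.012 ]
white 182 404 264 15 23 [408.8 277.8] [ 0.4525 -0.0543  0.012 ]
white 62 542 281 21 5 [552.6 283.1] [ 0.4459 -0.219   0.012 ]
yellow 511 428 126 42 48 [439.4 144.3] [ 0.602 -0.071  0.012]
yellow 2208 453 133 57 50 [481.1 156.7] [ 0.5898 -0.1143  0.012 ]
yellow 1861 199 244 55 44 [224.  265.5] [0.4677 0.1542 0.012 ]
t 5.17 pos [0.5543 0.0535 0.1631] shift [-0.0555  0.0032  0.0032] turn [0.004 0.001 0.002] gap 0.501 F [-0.6  1.7 -1.4]
```

View pics/w3.png

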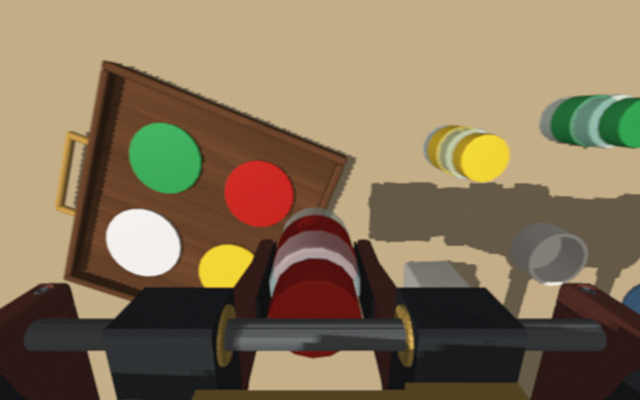

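Wrist readings of the pads agree with the fixed views within 2 mm: red at (259,193) gives (.5516,.111). I'll move over the red pad and lower in stages.

```bash
python3 -m pendant '[[-0.01,0.001,0,0,0,0,0.03],[-0.03,0.003,0,0,0,0,0.03],[-0.048,0.004,0.005,0,0,0,0.03],[-0.056,0.005,0.02,0,0,0,0.03],[-0.057,0.005,0.045,0,0,0,0.03],[-0.057,0.005,0.07,0,0,0,0.03],[-0.057,0.005,0.09,0,0,0,0.03],[-0.057,0.005,0.1,0,0,0,0.03]]'; python3 -c "
from h import *
goto(.5495,.110,.0395)"
```

```text
time_s: 5.83
position: [0.5469, 0.11, 0.0592]
eef_rot: [2.218, -2.215, -0.012]
force: [-1.6, 0.5, -1.7]
finger_gap: 0.499
t 5.83 pos [0.5469 0.11   0.0592] shift [ 0.     -0.0028  0.0196] turn [0.01  0.001 0.001] gap 0.499 F [-1.6  0.5 -1.7]
```

```bash
python3 -m pendant '[[0,-0.001,0.003,0.008,0.001,0,0.03],[0,-0.002,0.006,0.01,0.001,0,0.03],[0,-0.002,0.009,0.01,0.001,0,0.03],[0,-0.002,0.012,0.01,0.001,0,0.03],[0,-0.002,0.015,0.01,0.001,0,0.03],[0,-0.002,0.017,0.01,0.001,0,0.03],[0,-0.002,0.018,0.01,0.001,0,0.03],[0,-0.002,0.018,0.01,0.001,0,0.03]]'; python3 -c "
from h import *
goto(.5495,.110,.0395)"
```

```text
time_s: 6.5
position: [0.5487, 0.11, 0.0411]
eef_rot: [2.223, -2.22, 0.0]
force: [0.3, 0.2, -1.9]
finger_gap: 0.5
t 6.5 pos [0.5487 0.11   0.0411] shift [ 0.     -0.0008  0.0016] turn [-0.    -0.     0.001] gap 0.5 F [ 0.3  0.2 -1.9]
```

```bash
python3 -m pendant '[[0,0,0.0005,0,0,0,0.03],[0,0,0.001,0,0,0,0.03],[0,0,0.0015,0,0,0,0.03],[0,0,0.002,0,0,0,0.03],[0,0,0.002,0,0,0,0.03],[0,0,0.002,0,0,0,0.03],[0,0,0.002,0,0,0,0.03],[0,0,0.002,0,0,0,0.03]]'; python3 -c "
from h import *
goto(.5495,.110,.0395)"
```

```text
time_s: 7.17
position: [0.5488, 0.11, 0.0393]
eef_rot: [2.223, -2.22, 0.001]
force: [0.4, -0.1, 0.3]
finger_gap: 0.497
t 7.17 pos [0.5488 0.11   0.0393] shift [ 0.     -0.0007 -0.0002] turn [-0.    -0.     0.001] gap 0.497 F [ 0.4 -0.1  0.3]
```

Force went from -1.9 to +0.3 N, so the jar is standing on the pad. Next I open slowly, then rise.

```bash
python3 -m pendant '[[0,0,0,0,0,0,0.045],[0,0,0,0,0,0,0.048],[0,0,0,0,0,0,0.053],[0,0,0,0,0,0,0.06],[0,0,0,0,0,0,0.066],[0,0,0,0,0,0,0.072],[0,0,0,0,0,0,0.072],[0,0,0,0,0,0,0.072]]'; python3 -m pendant '[[0,0,-0.005,0,0,0,0.072],[0,0,-0.02,0,0,0,0.072],[0,0,-0.045,0,0,0,0.072],[0,0,-0.075,0,0,0,0.072],[0,0,-0.105,0,0,0,0.072],[0,0,-0.135,0,0,0,0.072],[0,0,-0.155,0,0,0,0.072],[0,0,-0.16,0,0,0,0.072]]'; python3 - <<'E'
from h import *
st=r.read_state(); c=r.capture("wrist"); cv2.imwrite("pics/w4.png",c["frame"][:,:,::-1])
RT=wristRT(c,st)
for b in blobs(c["frame"],"red",(0,0,640,300),60): print(*b, onplane(*ray(c,b[5],RT),.097).round(4),onplane(*ray(c,b[5],RT),.012).round(4))
goto(.600,-.082,.2)
E
```

```text
time_s: 7.83
position: [0.5488, 0.11, 0.0393]
eef_rot: [2.223, -2.22, 0.001]
force: [0.4, 0.1, 0.6]
finger_gap: 0.82
time_s: 8.5
position: [0.5502, 0.1103, 0.2048]
eef_rot: [-2.218, 2.216, -0.008]
force: [0.6, 0.4, 0.1]
finger_gap: 0.817
2841 284 153 62 72 [314.6 187.3] [0.5658 0.1103 0.097 ] [0.5459 0.1104 0.012 ]
319 471 276 36 12 [487.6 282.5] [ 0.4704 -0.0592  0.097 ] [ 0.4204 -0.1125  0.012 ]
74 566 286 23 14 [576.5 293.2] [ 0.4586 -0.1491  0.097 ] [ 0.4049 -0.2307  0.012 ]
t 8.55 pos [0.55   0.1103 0.2034] shift [ 0.1923 -0.0498  0.0036] turn [-0.007  0.     0.001] gap 0.82 F [-1.  -0.1  0.3]
```

View pics/w4.png

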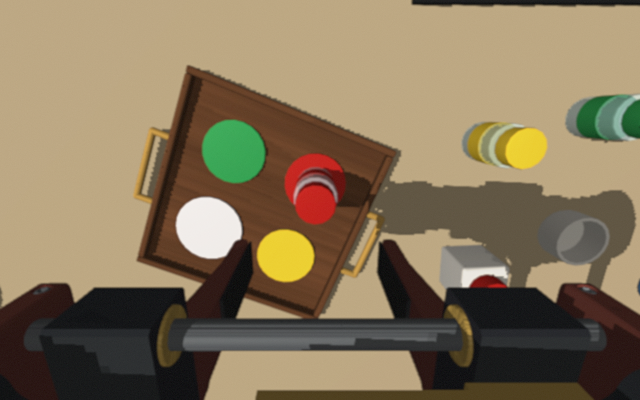

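The red jar stands on the red pad: its cap is at (315,204), with the pad showing round it. Next is the yellow jar.

```bash
python3 -m pendant '[[0.008,-0.002,0,-0.002,0,0,0.0878],[0.03,-0.008,0,-0.005,0,0,0.0878],[0.06,-0.016,0.001,-0.007,0,0,0.0878],[0.095,-0.025,0.002,-0.007,0,0,0.0878],[0.13,-0.034,0.003,-0.007,0,0,0.0878],[0.163,-0.043,0.004,-0.007,0,0,0.0878],[0.185,-0.048,0.004,-0.007,0,0,0.0878],[0.1925,-0.05,0.004,-0.007,0,0,0.0878]]';python3 - <<'E'
from h import *
st=r.read_state(); c=r.capture("wrist"); cv2.imwrite("pics/w5.png",c["frame"][:,:,::-1])
RT=wristRT(c,st)
for col in("yellow","green"):
  for b in blobs(c["frame"],col,(0,0,640,300),60): print(col,*b, onplane(*ray(c,b[5],RT),.085).round(4))
goto(.600,-.082,.028)
E
```

```text
time_s: 9.22
position: [0.5996, -0.0862, 0.1963]
eef_rot: [2.216, -2.222, -0.006]
force: [0.4, -0.1, 0.1]
finger_gap: 0.999
yellow 123 291 166 29 16 [304.3 171.1] [ 0.6278 -0.0772  0.085 ]
yellow 1318 289 179 41 42 [308.7 200. ] [ 0.6011 -0.0809  0.085 ]
yellow 918 105 266 58 34 [133.5 280. ] [0.5188 0.094  0.085 ]
green 339 395 141 34 41 [405.  155.1] [ 0.6417 -0.1655  0.085 ]
green 1589 411 150 47 43 [434.1 170.6] [ 0.6279 -0.1924  0.085 ]
green 3003 33 164 65 60 [ 65.3 193.2] [0.6082 0.1401 0.085 ]
t 9.27 pos [ 0.5997 -0.0857  0.1965] shift [-0.0037 -0.0011  0.1685] turn [ 0.005  0.    -0.003] gap 0.996 F [-0.4 -0.5  0.3]
```

View pics/w5.png

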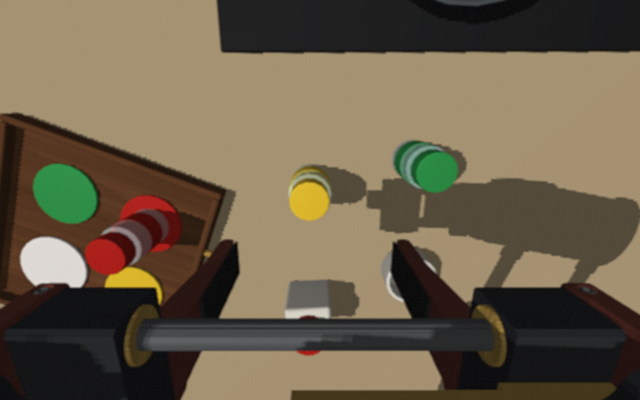

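The yellow cap is at (309,200), giving (.601,-.081), with the green jar clear to the right.

```bash
python3 -m pendant '[[-0.0042,-0.003,0.015,0.005,0,-0.003,0.0878],[-0.0042,-0.003,0.04,0.005,0,-0.003,0.0878],[-0.0042,-0.003,0.07,0.005,0,-0.003,0.0878],[-0.0042,-0.003,0.1,0.005,0,-0.003,0.0878],[-0.0042,-0.003,0.13,0.005,0,-0.003,0.0878],[-0.0042,-0.003,0.152,0.005,0,-0.003,0.0878],[-0.0042,-0.003,0.163,0.005,0,-0.003,0.0878],[-0.0042,-0.003,0.166,0.005,0,-0.003,0.0878]]' 15; python3 -m pendant '[[0,0,0,0,0,0,0.06],[0,0,0,0,0,0,0.055],[0,0,0,0,0,0,0.05],[0,0,0,0,0,0,0.046],[0,0,0,0,0,0,0.042],[0,0,0,0,0,0,0.038],[0,0,0,0,0,0,0.03],[0,0,0,0,0,0,0.03]]' 15; python3 -c "
from h import *
goto(.601,-.0815,.028)"
```

```text
time_s: 9.93
position: [0.5997, -0.0801, 0.0267]
eef_rot: [2.221, -2.218, -0.008]
force: [0.0, -0.3, 0.2]
finger_gap: 1.0
time_s: 10.6
position: [0.6, -0.0803, 0.0273]
eef_rot: [2.221, -2.218, -0.007]
force: [-0.4, -1.2, 2.3]
finger_gap: 0.499
t 10.6 pos [ 0.6    -0.0803  0.0273] shift [ 0.0012 -0.001  -0.0007] turn [0.005 0.002 0.001] gap 0.499 F [-0.4 -1.2  2.3]
```

```bash
python3 -m pendant '[[0,0,-0.005,0,0,0,0.03],[0,0,-0.018,0,0,0,0.03],[0,0,-0.04,0,0,0,0.03],[0,0,-0.065,0,0,0,0.03],[0,0,-0.09,0,0,0,0.03],[0,0,-0.115,0,0,0,0.03],[0,0,-0.13,0,0,0,0.03],[0,0,-0.135,0,0,0,0.03]]' ; python3 -c "
from h import *
goto(.4575,.147,.162)"
```

```text
time_s: 11.27
position: [0.6019, -0.0807, 0.1673]
eef_rot: [-2.222, 2.219, -0.001]
force: [0.7, 0.5, -1.4]
finger_gap: 0.497
t 11.27 pos [ 0.6019 -0.0807  0.1673] shift [-0.2278  0.1441  0.0052] turn [-0.001  0.     0.001] gap 0.497 F [ 0.7  0.5 -1.4]
```

```bash
python3 -m pendant '[[-0.005,0.003,0,0,0,0,0.03],[-0.02,0.013,0,0,0,0,0.03],[-0.044,0.028,0,0,0,0,0.03],[-0.07,0.044,0,0,0,0,0.03],[-0.095,0.06,0.001,0,0,0,0.03],[-0.12,0.076,0.001,0,0,0,0.03],[-0.146,0.092,0.001,0,0,0,0.03],[-0.17,0.107,0.001,0,0,0,0.03]]'; python3 -c "
from h import *
goto(.4575,.147,.162)"
```

```text
time_s: 11.93
position: [0.4927, 0.0906, 0.1648]
eef_rot: [2.223, -2.22, -0.002]
force: [-0.1, 0.1, -1.7]
finger_gap: 0.501
t 11.93 pos [0.4927 0.0906 0.1648] shift [-0.0564  0.0352  0.0028] turn [0.001 0.001 0.001] gap 0.501 F [-0.1  0.1 -1.7]
```

```bash
python3 -m pendant '[[-0.018,0.011,0,0,0,0,0.03],[-0.034,0.021,0,0,0,0,0.03],[-0.047,0.029,0.002,0,0,0,0.03],[-0.0545,0.0335,0.015,0,0,0,0.03],[-0.0565,0.034,0.04,0,0,0,0.03],[-0.0565,0.034,0.065,0,0,0,0.03],[-0.0565,0.034,0.09,0,0,0,0.03],[-0.0565,0.034,0.102,0,0,0,0.03]]'; python3 -c "
from h import *
goto(.4575,.147,.0395)"
```

```text
time_s: 12.6
position: [0.4557, 0.1469, 0.058]
eef_rot: [2.219, -2.215, -0.008]
force: [-0.6, -0.9, -2.9]
finger_gap: 0.501
t 12.6 pos [0.4557 0.1469 0.058 ] shift [-0.0001 -0.0019  0.0185] turn [ 0.008 -0.001  0.002] gap 0.501 F [-0.6 -0.9 -2.9]
```

```bash
python3 -m pendant '[[0,-0.001,0.003,0.006,0,0,0.03],[0,-0.0015,0.006,0.008,0,0,0.03],[0,-0.0015,0.009,0.008,0,0,0.03],[0,-0.0015,0.012,0.008,0,0,0.03],[0,-0.0015,0.0145,0.008,0,0,0.03],[0,-0.0015,0.016,0.008,0,0,0.03],[0,-0.0015,0.017,0.008,0,0,0.03],[0,-0.0015,0.017,0.008,0,0,0.03]]'; python3 -m pendant '[[0,0,0.0005,0,0,0,0.03],[0,0,0.001,0,0,0,0.03],[0,0,0.0015,0,0,0,0.03],[0,0,0.002,0,0,0,0.03],[0,0,0.002,0,0,0,0.03],[0,0,0.002,0,0,0,0.03],[0,0,0.002,0,0,0,0.03],[0,0,0.002,0,0,0,0.03]]'
```

```text
time_s: 13.27
position: [0.4572, 0.1468, 0.0412]
eef_rot: [2.223, -2.219, 0.002]
force: [-0.1, 0.0, -1.4]
finger_gap: 0.496
time_s: 13.93
position: [0.4574, 0.1469, 0.0394]
eef_rot: [-2.223, 2.219, -0.002]
force: [0.4, 0.1, 0.2]
finger_gap: 0.496
```

Down (-1.4 to +0.2 N). I release and rise.

```bash
python3 -m pendant '[[0,0,0,0,0,0,0.045],[0,0,0,0,0,0,0.048],[0,0,0,0,0,0,0.053],[0,0,0,0,0,0,0.06],[0,0,0,0,0,0,0.066],[0,0,0,0,0,0,0.072],[0,0,0,0,0,0,0.072],[0,0,0,0,0,0,0.072]]'; python3 -m pendant '[[0,0,-0.005,0,0,0,0.072],[0,0,-0.02,0,0,0,0.072],[0,0,-0.045,0,0,0,0.072],[0,0,-0.075,0,0,0,0.072],[0,0,-0.105,0,0,0,0.072],[0,0,-0.135,0,0,0,0.072],[0,0,-0.155,0,0,0,0.072],[0,0,-0.16,0,0,0,0.072]]'; python3 - <<'E'
from h import *
st=r.read_state(); c=r.capture("wrist"); cv2.imwrite("pics/w6.png",c["frame"][:,:,::-1])
RT=wristRT(c,st)
for b in blobs(c["frame"],"yellow",(0,0,640,300),60): print(*b, onplane(*ray(c,b[5],RT),.097).round(4),onplane(*ray(c,b[5],RT),.012).round(4))
print(onplane(*ray(c,(315,204),RT),.097))
goto(.627,-.195,.2)
E
```

```text
time_s: 14.6
position: [0.4574, 0.1469, 0.0394]
eef_rot: [-2.223, 2.219, -0.002]
force: [-0.6, -0.2, 0.5]
finger_gap: 0.823
time_s: 15.27
position: [0.4585, 0.1474, 0.2044]
eef_rot: [-2.219, 2.215, -0.008]
force: [-0.4, -0.6, 0.2]
finger_gap: 0.818
2882 285 154 61 72 [314.4 188.4] [0.4733 0.1475 0.097 ] [0.453  0.1477 0.012 ]
[0.45878257 0.14698409 0.097     ]
t 15.32 pos [0.4584 0.1473 0.203 ] shift [ 0.3426 -0.168   0.0039] turn [-0.007  0.001  0.002] gap 0.816 F [-0.4  0.7  0.2]
```

View pics/w6.png

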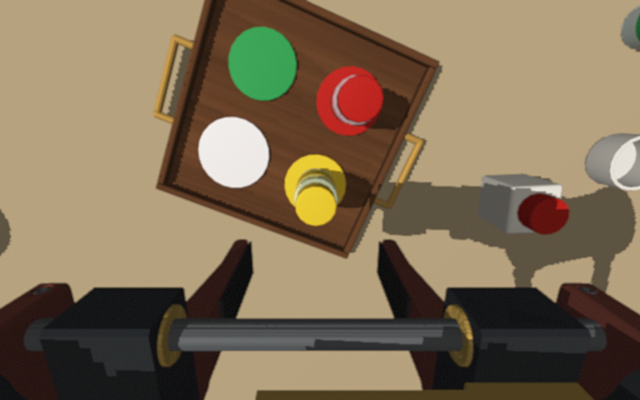

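The yellow jar stands centred on its pad (cap at about (315,205)), and the red one also looks centred. Next is the green jar.

```bash
python3 -m pendant '[[0.01,-0.005,0,-0.003,0,0,0.0878],[0.034,-0.017,0,-0.007,0,0,0.0878],[0.064,-0.031,0,-0.007,0,0,0.0878],[0.096,-0.047,0.001,-0.007,0,0,0.0878],[0.128,-0.063,0.002,-0.007,0,0,0.0878],[0.16,-0.078,0.002,-0.007,0,0,0.0878],[0.192,-0.094,0.002,-0.007,0,0,0.0878],[0.224,-0.11,0.002,-0.007,0,0,0.0878]]'; python3 -c "
from h import *
goto(.627,-.195,.2)"
```

```text
time_s: 15.98
position: [0.5685, -0.0791, 0.1989]
eef_rot: [2.221, -2.218, -0.006]
force: [-0.3, 0.2, -0.3]
finger_gap: 0.996
t 15.98 pos [ 0.5685 -0.0791  0.1989] shift [ 0.116  -0.0583 -0.0015] turn [0.004 0.001 0.001] gap 0.996 F [-0.3  0.2 -0.3]
```

```bash
python3 -m pendant '[[0.03,-0.015,0,0,0,0,0.0878],[0.058,-0.029,0,0,0,0,0.0878],[0.082,-0.041,0,0,0,0,0.0878],[0.1,-0.05,-0.001,0,0,0,0.0878],[0.111,-0.056,-0.001,0.002,0,0,0.0878],[0.116,-0.058,-0.001,0.004,0,0,0.0878],[0.116,-0.058,-0.001,0.004,0,0,0.0878],[0.116,-0.058,-0.001,0.004,0,0,0.0878]]';python3 - <<'E'
from h import *
st=r.read_state(); c=r.capture("wrist"); cv2.imwrite("pics/w7.png",c["frame"][:,:,::-1])
RT=wristRT(c,st)
for b in blobs(c["frame"],"green",(0,0,640,300),60): print(*b, onplane(*ray(c,b[5],RT),.085).round(4))
goto(.628,-.194,.028)
E
```

```text
time_s: 16.65
position: [0.626, -0.195, 0.198]
eef_rot: [2.223, -2.22, -0.005]
force: [-0.3, -0.5, 0.8]
finger_gap: 1.003
177 297 166 36 15 [314.5 171.3] [ 0.654  -0.1947  0.085 ]
1291 295 178 41 42 [314.4 198.7] [ 0.6285 -0.1946  0.085 ]
425 0 197 14 44 [  5.  219.8] [0.6075 0.0964 0.085 ]
t 16.7 pos [ 0.6261 -0.1945  0.1987] shift [-0.0002 -0.0021  0.1707] turn [0.001 0.002 0.002] gap 0.998 F [-1.1 -0.7  0.2]
```

View pics/w7.png

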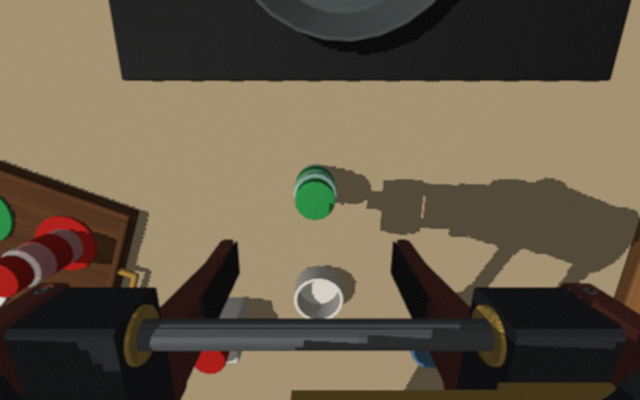

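The green cap is at (314,199), giving (.628,-.195). I descend and grip.

```bash
python3 -m pendant '[[0,-0.003,0.015,0,0,0,0.0878],[0,-0.0035,0.04,0,0,0,0.0878],[0,-0.0035,0.07,0,0,0,0.0878],[0,-0.0035,0.1,0,0,0,0.0878],[0,-0.0035,0.13,0,0,0,0.0878],[0,-0.0035,0.153,0,0,0,0.0878],[0,-0.0035,0.165,0,0,0,0.0878],[0,-0.0035,0.168,0,0,0,0.0878]]' 15; python3 -m pendant '[[0,0,0,0,0,0,0.06],[0,0,0,0,0,0,0.055],[0,0,0,0,0,0,0.05],[0,0,0,0,0,0,0.046],[0,0,0,0,0,0,0.042],[0,0,0,0,0,0,0.038],[0,0,0,0,0,0,0.03],[0,0,0,0,0,0,0.03]]' 15; python3 -m pendant '[[0,0,-0.005,0,0,0,0.03],[0,0,-0.018,0,0,0,0.03],[0,0,-0.04,0,0,0,0.03],[0,0,-0.065,0,0,0,0.03],[0,0,-0.09,0,0,0,0.03],[0,0,-0.115,0,0,0,0.03],[0,0,-0.13,0,0,0,0.03],[0,0,-0.135,0,0,0,0.03]]' ;python3 -c "
from h import *
goto(.5875,.2025,.162)"
```

```text
time_s: 17.37
position: [0.6277, -0.1927, 0.0276]
eef_rot: [2.223, -2.217, -0.011]
force: [-0.2, -0.1, -0.1]
finger_gap: 0.998
time_s: 18.03
position: [0.6279, -0.193, 0.0282]
eef_rot: [2.223, -2.217, -0.009]
force: [-0.2, -0.1, 1.7]
finger_gap: 0.5
time_s: 18.7
position: [0.6298, -0.1938, 0.1684]
eef_rot: [-2.224, 2.217, -0.0]
force: [-0.1, 0.5, -0.5]
finger_gap: 0.497
t 18.7 pos [ 0.6298 -0.1938  0.1684] shift [-0.3964  0.0412  0.0067] turn [-0.001  0.001  0.003] gap 0.497 F [-0.1  0.5 -0.5]
```

```bash
python3 -m pendant '[[-0.006,0,0,0,0,0,0.03],[-0.02,0.002,0,0,0,0,0.03],[-0.044,0.004,0,0,0,0,0.03],[-0.072,0.007,0,0,0,0,0.03],[-0.1,0.01,0,0,0,0.001,0.03],[-0.13,0.013,0,0,0,0.002,0.03],[-0.16,0.016,0,0,0,0.002,0.03],[-0.19,0.019,0,0,0,0.002,0.03]]';  python3 -m pendant '[[-0.03,0.003,0,0,0,0,0.03],[-0.06,0.006,0,0,0,0,0.03],[-0.09,0.009,0,0,0,0,0.03],[-0.117,0.012,0,0,0,0,0.03],[-0.14,0.014,0,0,0,0,0.03],[-0.158,0.016,0,0,0,0,0.03],[-0.168,0.017,0,0,0,0,0.03],[-0.172,0.018,0,0,0,0,0.03]]'; python3 -c "
from h import *
goto(.5875,.2025,.162)"
```

```text
time_s: 19.37
position: [0.6087, -0.0012, 0.1665]
eef_rot: [2.223, -2.22, -0.004]
force: [0.3, 0.3, -2.2]
finger_gap: 0.499
time_s: 20.03
position: [0.5891, 0.173, 0.1653]
eef_rot: [2.224, -2.215, -0.007]
force: [-0.5, -0.0, -1.8]
finger_gap: 0.496
t 20.03 pos [0.5891 0.173  0.1653] shift [-0.0295  0.0015  0.0033] turn [0.005 0.001 0.004] gap 0.496 F [-0.5 -0.  -1.8]
```

```bash
python3 -m pendant '[[-0.012,0.001,0,0.003,0,0.002,0.03],[-0.024,0.001,0,0.005,0,0.004,0.03],[-0.029,0.001,0.008,0.005,0,0.004,0.03],[-0.03,0.001,0.025,0.005,0,0.004,0.03],[-0.03,0.001,0.05,0.005,0,0.004,0.03],[-0.03,0.001,0.075,0.005,0,0.004,0.03],[-0.03,0.001,0.095,0.005,0,0.004,0.03],[-0.03,0.001,0.103,0.005,0,0.004,0.03]]'; python3 -c "
from h import *
goto(.5875,.2025,.0402)"
```

```text
time_s: 20.7
position: [0.5856, 0.2023, 0.0574]
eef_rot: [2.217, -2.219, -0.006]
force: [-0.3, 0.2, -1.3]
finger_gap: 0.497
t 20.7 pos [0.5856 0.2023 0.0574] shift [-0.0002 -0.002   0.0172] turn [ 0.006 -0.    -0.001] gap 0.497 F [-0.3  0.2 -1.3]
```

```bash
python3 -m pendant '[[0,-0.001,0.003,0.005,0,0,0.03],[0,-0.0015,0.006,0.006,0,0,0.03],[0,-0.0015,0.009,0.006,0,0,0.03],[0,-0.0015,0.0115,0.006,0,0,0.03],[0,-0.0015,0.0135,0.006,0,0,0.03],[0,-0.0015,0.015,0.006,0,0,0.03],[0,-0.0015,0.0155,0.006,0,0,0.03],[0,-0.0015,0.0155,0.006,0,0,0.03]]'; python3 -m pendant '[[0,0,0.0005,0,0,0,0.03],[0,0,0.001,0,0,0,0.03],[0,0,0.0015,0,0,0,0.03],[0,0,0.002,0,0,0,0.03],[0,0,0.002,0,0,0,0.03],[0,0,0.002,0,0,0,0.03],[0,0,0.002,0,0,0,0.03],[0,0,0.002,0,0,0,0.03]]'
```

```text
time_s: 21.37
position: [0.5871, 0.2023, 0.0422]
eef_rot: [-2.221, 2.222, -0.001]
force: [0.3, -0.1, -1.1]
finger_gap: 0.495
time_s: 22.03
position: [0.5872, 0.2023, 0.0403]
eef_rot: [-2.221, 2.222, -0.001]
force: [-0.3, 0.7, -0.8]
finger_gap: 0.494
```

```bash
python3 -m pendant '[[0,0,0.0002,0,0,0,0.03],[0,0,0.0004,0,0,0,0.03],[0,0,0.0006,0,0,0,0.03],[0,0,0.0007,0,0,0,0.03],[0,0,0.0007,0,0,0,0.03],[0,0,0.0007,0,0,0,0.03],[0,0,0.0007,0,0,0,0.03],[0,0,0.0007,0,0,0,0.03]]'
```

```text
time_s: 22.7
position: [0.5874, 0.2023, 0.0402]
eef_rot: [-2.22, 2.222, -0.002]
force: [-1.6, -1.2, 5.8]
finger_gap: 0.499
```

In contact. I release and rise.

```bash
python3 -m pendant '[[0,0,0,0,0,0,0.045],[0,0,0,0,0,0,0.048],[0,0,0,0,0,0,0.053],[0,0,0,0,0,0,0.06],[0,0,0,0,0,0,0.066],[0,0,0,0,0,0,0.072],[0,0,0,0,0,0,0.072],[0,0,0,0,0,0,0.072]]'; python3 -m pendant '[[0,0,-0.005,0,0,0,0.072],[0,0,-0.02,0,0,0,0.072],[0,0,-0.045,0,0,0,0.072],[0,0,-0.075,0,0,0,0.072],[0,0,-0.105,0,0,0,0.072],[0,0,-0.135,0,0,0,0.072],[0,0,-0.155,0,0,0,0.072],[0,0,-0.16,0,0,0,0.072]]'; python3 - <<'E'
from h import *
st=r.read_state(); c=r.capture("wrist"); cv2.imwrite("pics/w8.png",c["frame"][:,:,::-1])
print(onplane(*ray(c,(315,204),wristRT(c,st)),.097))
goto(.488,-.2015,.17)
E
```

```text
time_s: 23.37
position: [0.5873, 0.2023, 0.0401]
eef_rot: [-2.22, 2.222, -0.002]
force: [-0.3, -0.4, -0.0]
finger_gap: 0.82
time_s: 24.03
position: [0.5885, 0.2028, 0.206]
eef_rot: [-2.215, 2.217, -0.008]
force: [0.2, 0.5, -0.0]
finger_gap: 0.82
[0.5883898  0.20254774 0.097     ]
t 24.08 pos [0.5883 0.2027 0.2045] shift [0.4043 0.1003 0.0331] turn [-0.008  0.002 -0.001] gap 0.816 F [-0.3 -0.4  1.1]
```

View pics/w8.png

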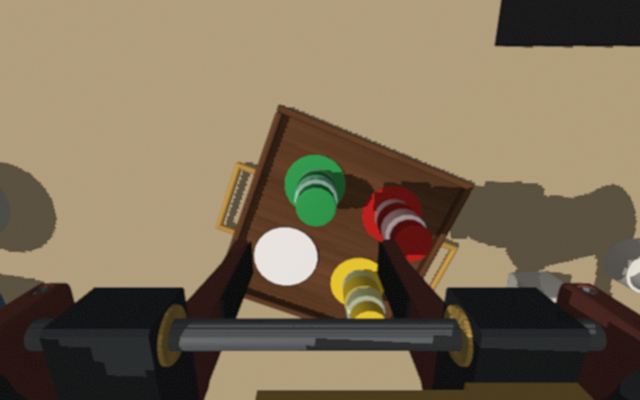

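The green jar is on its pad (cap at (315,206)) and all three jars are upright. Next is the white ramekin.

```bash
python3 -m pendant '[[0.01,0.003,0,-0.004,0,0,0.0878],[0.036,0.009,0,-0.008,0,0,0.0878],[0.068,0.017,0,-0.008,0,0,0.0878],[0.1,0.025,0,-0.008,0,0,0.0878],[0.134,0.033,0,-0.008,0,0,0.0878],[0.168,0.042,0,-0.008,0,0,0.0878],[0.202,0.05,0.002,-0.008,0,0,0.0878],[0.236,0.059,0.005,-0.008,0,0,0.0878]]'; python3 -c "
from h import *
goto(.488,-.2015,.17)"
```

```text
time_s: 24.75
position: [0.5276, -0.0352, 0.1964]
eef_rot: [2.22, -2.221, -0.006]
force: [0.1, -0.1, -0.8]
finger_gap: 0.999
t 24.75 pos [ 0.5276 -0.0352  0.1964] shift [0.1664 0.0393 0.0262] turn [ 0.003  0.002 -0.001] gap 0.999 F [ 0.1 -0.1 -0.8]
```

```bash
python3 -m pendant '[[0.034,0.008,0,0,0,0,0.0878],[0.068,0.016,0.002,0,0,0,0.0878],[0.1,0.024,0.006,0,0,0,0.0878],[0.13,0.031,0.012,0,0,0,0.0878],[0.152,0.036,0.02,0,0,0,0.0878],[0.163,0.039,0.024,0.003,0,0,0.0878],[0.1665,0.0395,0.025,0.003,0,0,0.0878],[0.1665,0.0395,0.025,0.003,0,0,0.0878]]';python3 - <<'E'
from h import *
st=r.read_state(); c=r.capture("wrist"); cv2.imwrite("pics/w9.png",c["frame"][:,:,::-1])
RT=wristRT(c,st)
for b in blobs(c["frame"],"white",(150,0,500,318),60): print(*b, onplane(*ray(c,b[5],RT),.036).round(4))
goto(.488,-.2015,.012)
E
```

```text
time_s: 25.42
position: [0.487, -0.2017, 0.1696]
eef_rot: [-2.219, 2.224, 0.007]
force: [0.8, -0.4, 0.5]
finger_gap: 1.0
1592 283 165 60 58 [317.1 191. ] [ 0.4914 -0.2038  0.036 ]
587 154 221 53 22 [178.4 228.4] [ 0.4523 -0.0624  0.036 ]
t 25.47 pos [ 0.4876 -0.201   0.1704] shift [ 0.001  -0.0007  0.1584] turn [ 0.002  0.003 -0.001] gap 1.001 F [-0.3  0.9  0. ]
```

View pics/w9.png

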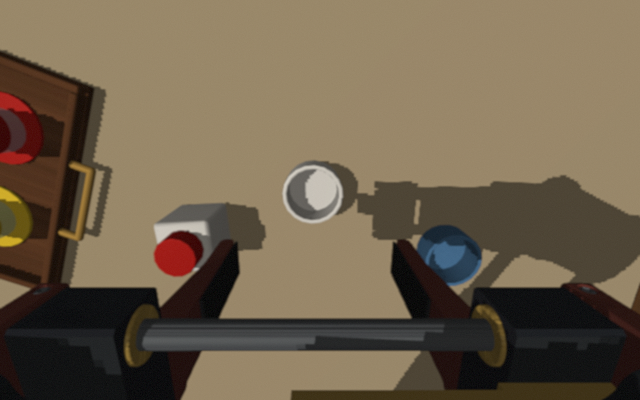

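The ramekin rim is at (313,194), giving about (.4885,-.200), with the pot and the blue ramekin clear of the jaws. I descend to TCP z of about 0.011.

```bash
python3 -m pendant '[[0,-0.003,0.015,0,0,0,0.0878],[0,-0.003,0.04,0,0,0,0.0878],[0,-0.003,0.07,0,0,0,0.0878],[0,-0.003,0.1,0,0,0,0.0878],[0,-0.003,0.126,0,0,0,0.0878],[0,-0.003,0.145,0,0,0,0.0878],[0,-0.003,0.154,0,0,0,0.0878],[0,-0.003,0.157,0,0,0,0.0878]]' 15; python3 -c "
from h import *
goto(.488,-.2005,.011)"
```

```text
time_s: 26.13
position: [0.4898, -0.1988, 0.0117]
eef_rot: [-2.222, 2.22, 0.01]
force: [-0.1, -0.2, 0.1]
finger_gap: 1.0
t 26.13 pos [ 0.4898 -0.1988  0.0117] shift [0.0017 0.0018 0.0007] turn [0.004 0.005 0.001] gap 1.0 F [-0.1 -0.2  0.1]
```

```bash
python3 -m pendant '[[0.0015,0.001,0,0.002,0.003,0,0.08],[0.0015,0.001,0,0.004,0.005,0,0.075],[0.0015,0.001,0,0.004,0.005,0,0.07],[0.0015,0.001,0,0.004,0.005,0,0.065],[0.0015,0.001,0,0.004,0.005,0,0.061],[0.0015,0.001,0,0.004,0.005,0,0.057],[0.0015,0.001,0,0.004,0.005,0,0.052],[0.0015,0.001,0,0.004,0.005,0,0.048]]' 15; python3 -m pendant '[[0,0,-0.005,0,0,0,0.045],[0,0,-0.018,0,0,0,0.045],[0,0,-0.04,0,0,0,0.045],[0,0,-0.065,0,0,0,0.045],[0,0,-0.09,0,0,0,0.045],[0,0,-0.115,0,0,0,0.045],[0,0,-0.13,0,0,0,0.045],[0,0,-0.135,0,0,0,0.045]]';python3 - <<'E'
from h import *
st=r.read_state(); c=r.capture("wrist"); cv2.imwrite("pics/w10.png",c["frame"][:,:,::-1])
goto(.4955,.2395,.15)
E
```

```text
time_s: 26.8
position: [0.4895, -0.2005, 0.0128]
eef_rot: [-2.222, 2.22, -0.003]
force: [-1.0, 1.3, 4.9]
finger_gap: 0.69
time_s: 27.47
position: [0.4903, -0.201, 0.1522]
eef_rot: [-2.221, 2.219, -0.011]
force: [-0.7, 0.0, -1.0]
finger_gap: 0.686
t 27.52 pos [ 0.4902 -0.201   0.1514] shift [-0.4405 -0.0056  0.    ] turn [-0.006 -0.003  0.001] gap 0.691 F [-0.2  0.6 -0.2]
```

View pics/w10.png

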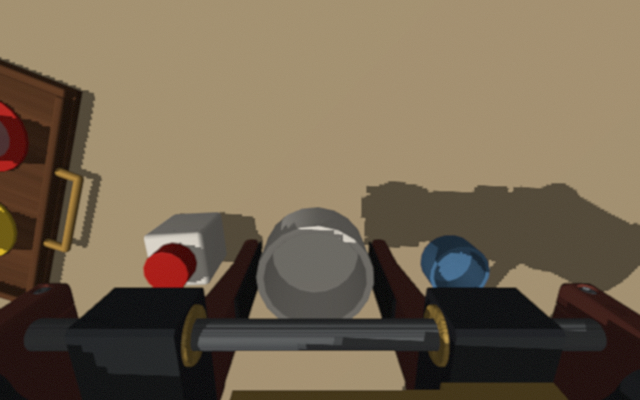

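The ramekin is held (60.6 mm opening) with its rim centred near (315,271), and its neighbours are undisturbed. I carry it over.

```bash
python3 -m pendant '[[-0.006,0,0,0,0,0,0.045],[-0.02,0,0,-0.003,0,0,0.045],[-0.044,-0.001,0,-0.006,-0.003,0,0.045],[-0.072,-0.001,0,-0.006,-0.003,0,0.045],[-0.1,-0.001,0,-0.006,-0.003,0,0.045],[-0.13,-0.002,0,-0.006,-0.003,0,0.045],[-0.16,-0.002,0,-0.006,-0.003,0,0.045],[-0.19,-0.002,0,-0.006,-0.003,0,0.045]]';  python3 -m pendant '[[-0.03,0,0,0,0,0,0.045],[-0.06,-0.001,0,0,0,0,0.045],[-0.09,-0.001,0,0,0,0,0.045],[-0.12,-0.001,0,0,0,0,0.045],[-0.147,-0.002,0,0,0,0,0.045],[-0.17,-0.002,0,0,0,0,0.045],[-0.184,-0.002,0,0,0,0,0.045],[-0.19,-0.002,0,0,0,0,0.045]]'; python3 - <<'E'
from h import *
st=r.read_state(); c=r.capture("wrist"); cv2.imwrite("pics/w11.png",c["frame"][:,:,::-1])
RT=wristRT(c,st)
for b in blobs(c["frame"],"white",(0,0,640,318),200): print(*b, onplane(*ray(c,b[5],RT),.012).round(4))
print(onplane(*ray(c,(315.5,271),RT),st["position"][2]+.0235))
goto(.4965,.2395,.15)
E
```

```text
time_s: 28.18
position: [0.4909, -0.0092, 0.1489]
eef_rot: [2.221, -2.219, -0.004]
force: [0.5, 0.2, -1.6]
finger_gap: 0.686
time_s: 28.85
position: [0.4915, 0.1829, 0.1469]
eef_rot: [2.222, -2.215, -0.007]
force: [-0.3, -0.4, -0.9]
finger_gap: 0.692
272 383 113 38 52 [393.8 131.8] [0.5521 0.1093 0.012 ]
5024 216 151 81 79 [256.  189.7] [0.4962 0.2404 0.012 ]
[0.49561334 0.182272   0.17044503]
t 28.9 pos [0.4916 0.1827 0.1471] shift [-0.0568 -0.005  -0.0029] turn [0.006 0.    0.003] gap 0.692 F [-1.2  1.  -1.8]
```

View pics/w11.png

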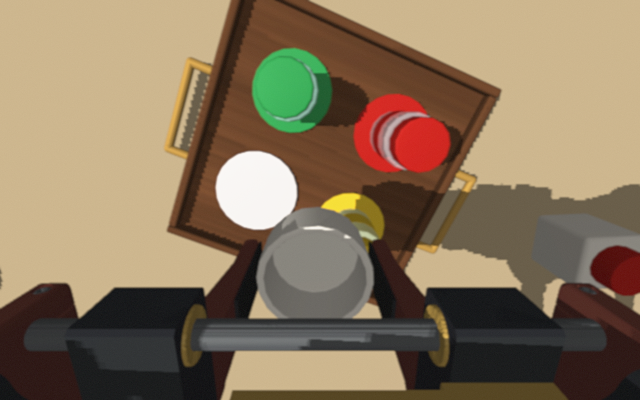

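```bash
python3 -m pendant '[[-0.015,-0.001,0,0.003,0,0.003,0.045],[-0.034,-0.002,0,0.006,0,0.003,0.045],[-0.049,-0.003,0,0.006,0,0.003,0.045],[-0.056,-0.004,0.01,0.006,0,0.003,0.045],[-0.0575,-0.004,0.03,0.006,0,0.003,0.045],[-0.0575,-0.004,0.055,0.006,0,0.003,0.045],[-0.0575,-0.004,0.078,0.006,0,0.003,0.045],[-0.0575,-0.004,0.09,0.006,0,0.003,0.045]]'; python3 -c "
from h import *
goto(.495,.240,.0245)"
```

```text
time_s: 29.57
position: [0.493, 0.2385, 0.0524]
eef_rot: [2.217, -2.218, -0.003]
force: [0.2, -0.5, -1.9]
finger_gap: 0.692
t 29.57 pos [0.493  0.2385 0.0524] shift [-0.0016 -0.0021  0.0279] turn [ 0.006 -0.003 -0.001] gap 0.692 F [ 0.2 -0.5 -1.9]
```

```bash
python3 -m pendant '[[-0.001,-0.001,0.004,0.005,-0.003,0,0.045],[-0.001,-0.0015,0.01,0.006,-0.003,0,0.045],[-0.001,-0.0015,0.016,0.006,-0.003,0,0.045],[-0.001,-0.0015,0.02,0.006,-0.003,0,0.045],[-0.001,-0.0015,0.023,0.006,-0.003,0,0.045],[-0.001,-0.0015,0.025,0.006,-0.003,0,0.045],[-0.001,-0.0015,0.026,0.006,-0.003,0,0.045],[-0.001,-0.0015,0.026,0.006,-0.003,0,0.045]]'; python3 -m pendant '[[0,0,0.0005,0,0,0,0.045],[0,0,0.001,0,0,0,0.045],[0,0,0.0015,0,0,0,0.045],[0,0,0.002,0,0,0,0.045],[0,0,0.002,0,0,0,0.045],[0,0,0.002,0,0,0,0.045],[0,0,0.002,0,0,0,0.045],[0,0,0.002,0,0,0,0.045]]'
```

```text
time_s: 30.23
position: [0.4945, 0.2395, 0.0267]
eef_rot: [-2.22, 2.222, -0.0]
force: [-0.1, 0.1, -0.3]
finger_gap: 0.689
time_s: 30.9
position: [0.4946, 0.2395, 0.0249]
eef_rot: [-2.22, 2.221, -0.0]
force: [-0.7, -0.5, 1.2]
finger_gap: 0.687
```

```bash
python3 -m pendant '[[0,0,0.0002,0,0,0,0.045],[0,0,0.0004,0,0,0,0.045],[0,0,0.0005,0,0,0,0.045],[0,0,0.0005,0,0,0,0.045],[0,0,0.0005,0,0,0,0.045],[0,0,0.0005,0,0,0,0.045],[0,0,0.0005,0,0,0,0.045],[0,0,0.0005,0,0,0,0.045]]'
```

```text
time_s: 31.57
position: [0.4947, 0.2396, 0.0248]
eef_rot: [-2.22, 2.221, -0.001]
force: [-2.9, -0.8, 5.2]
finger_gap: 0.688
```

In contact. I open gently and rise.

```bash
python3 -m pendant '[[0,0,0,0,0,0,0.061],[0,0,0,0,0,0,0.063],[0,0,0,0,0,0,0.066],[0,0,0,0,0,0,0.07],[0,0,0,0,0,0,0.075],[0,0,0,0,0,0,0.078],[0,0,0,0,0,0,0.078],[0,0,0,0,0,0,0.078]]'; python3 -m pendant '[[0,0,-0.005,0,0,0,0.078],[0,0,-0.02,0,0,0,0.078],[0,0,-0.045,0,0,0,0.078],[0,0,-0.075,0,0,0,0.078],[0,0,-0.105,0,0,0,0.078],[0,0,-0.135,0,0,0,0.078],[0,0,-0.16,0,0,0,0.078],[0,0,-0.17,0,0,0,0.078]]'; python3 - <<'E'
from h import *
st=r.read_state(); c=r.capture("wrist"); cv2.imwrite("pics/w12.png",c["frame"][:,:,::-1])
goto(.35,-.2,.25)
E
```

```text
time_s: 32.23
position: [0.4947, 0.2396, 0.0248]
eef_rot: [-2.22, 2.221, -0.001]
force: [0.8, -0.1, -0.6]
finger_gap: 0.886
time_s: 32.9
position: [0.4956, 0.24, 0.2]
eef_rot: [-2.215, 2.216, -0.005]
force: [0.5, 0.1, 0.1]
finger_gap: 0.889
t 32.95 pos [0.4959 0.24   0.2002] shift [ 0.4399  0.1452 -0.0526] turn [-0.008  0.004 -0.001] gap 0.887 F [ 0.5 -0.6  1. ]
```

View pics/w12.png

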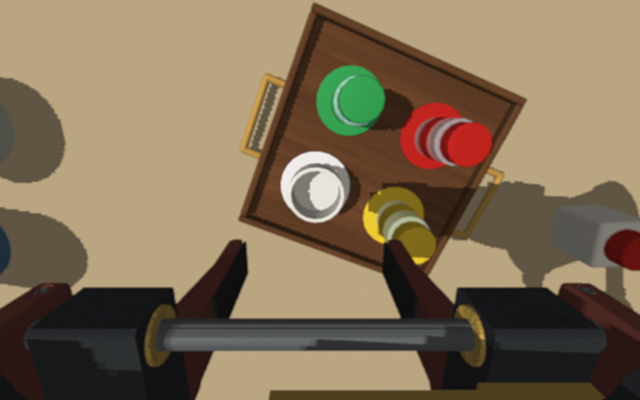

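The ramekin stands on the white pad: rim centre about (318,193), pad centre about (315,187). I clear the arm away for a check with the fixed views.

```bash
python3 -m pendant '[[0.01,0.002,-0.005,-0.004,0,0,0.078],[0.035,0.006,-0.015,-0.008,0,0,0.078],[0.07,0.012,-0.025,-0.008,0,0,0.078],[0.105,0.018,-0.035,-0.008,0,0,0.078],[0.14,0.024,-0.045,-0.008,0,0,0.078],[0.175,0.03,-0.05,-0.008,0,0,0.078],[0.21,0.036,-0.05,-0.008,0,0,0.078],[0.245,0.042,-0.05,-0.008,0,0,0.078]]'; python3 -m pendant '[[0.035,0.01,0,0,0,0,0.078],[0.07,0.022,0,0,0,0,0.078],[0.105,0.036,0,0,0,0,0.078],[0.14,0.05,0,0,0,0,0.078],[0.175,0.066,0,0,0,0,0.078],[0.205,0.08,0,0,0,0,0.078],[0.235,0.095,0,0,0,0,0.078],[0.26,0.11,0,0,0,0,0.078]]'; python3 -m pendant '[[0.03,0.02,0,0,0,0,0.078],[0.06,0.04,0,0,0,0,0.078],[0.09,0.06,0,0,0,0,0.078],[0.12,0.08,0,0,0,0,0.078],[0.15,0.1,0,0,0,0,0.078],[0.18,0.12,0,0,0,0,0.078],[0.2,0.13,0,0,0,0,0.078],[0.2,0.13,0,0,0,0,0.078]]'; python3 - <<'E'
from h import *
for n in("top","side"):
    c=r.capture(n); cv2.imwrite(f"pics/z_{n}.png",c["frame"][:,:,::-1])
    roi=(150,140,480,300) if n=="top" else (215,100,400,370)
    for col in("red","yellow","green","blue","white"):
        for b in blobs(c["frame"],col,roi): print(n,col,[int(v) for v in b[:5]],b[5])
E
```

```text
time_s: 33.62
position: [0.4521, -0.0071, 0.2476]
eef_rot: [-2.22, 2.221, 0.006]
force: [0.1, 0.7, 0.1]
finger_gap: 0.888
time_s: 34.28
position: [0.3398, -0.2687, 0.2447]
eef_rot: [-2.219, 2.223, 0.011]
force: [1.2, -0.4, -0.1]
finger_gap: 0.887
time_s: 34.95
position: [0.2061, -0.4706, 0.2408]
eef_rot: [-2.213, 2.228, 0.019]
force: [-0.5, -0.4, -0.1]
finger_gap: 0.891
top red [504, 243, 195, 30, 29] [256.7 207.8]
top red [209, 330, 242, 16, 16] [337.7 249.4]
top yellow [523, 227, 233, 30, 29] [240.8 246.8]
top green [266, 204, 180, 30, 16] [214.8 186.9]
top green [122, 206, 196, 25, 13] [216.4 203.6]
top blue [341, 440, 249, 25, 25] [451.3 261.6]
top white [383, 187, 217, 31, 32] [202.9 231.9]
top white [193, 325, 239, 24, 23] [333.4 249.7]
side red [206, 293, 128, 17, 15] [301.1 134.9]
side red [404, 287, 153, 33, 23] [303.1 164. ]
side red [293, 252, 185, 19, 20] [261.3 194.1]
side yellow [196, 250, 124, 17, 15] [257.9 131.3]
side yellow [383, 246, 149, 32, 21] [261.  159.6]
side green [142, 304, 110, 14, 13] [310.7 115.8]
side green [193, 311, 131, 16, 22] [318.3 141.7]
side blue [1452, 241, 311, 40, 45] [260.9 332.6]
side white [28, 314, 120, 7, 6] [317.4 123.2]
side white [75, 264, 122, 20, 12] [274.8 126.8]
side white [55, 283, 135, 7, 11] [285.6 140. ]
side white [38, 252, 137, 17, 6] [260.8 140.2]
side white [88, 270, 191, 8, 17] [273.6 200.8]
side white [80, 247, 194, 8, 17] [250.2 201.8]
side white [48, 239, 309, 24, 22] [247.2 316.6]
side white [28, 264, 309, 18, 14] [274.  313.6]
```

View pics/z_top.png

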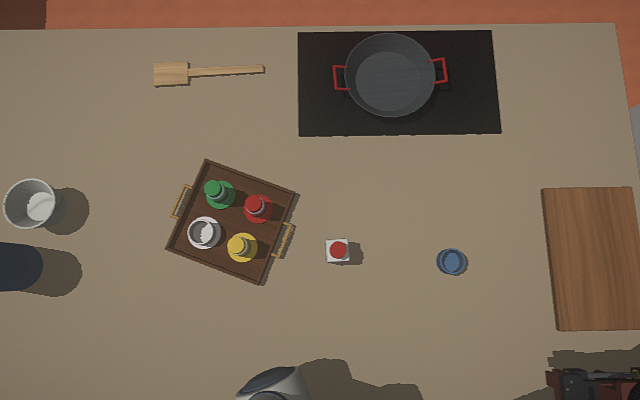

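View pics/z_side.png

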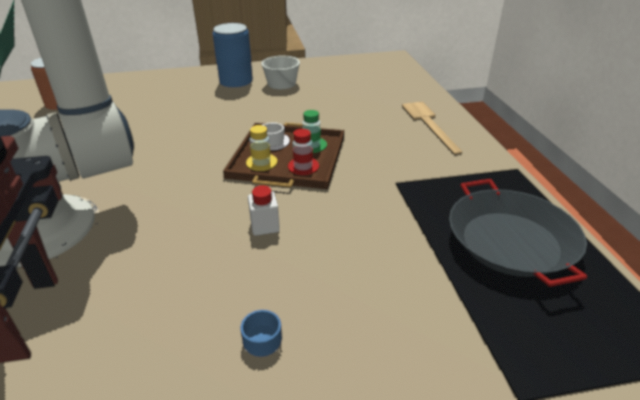

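The blue ramekin (451,262) and the pot (338,249) have not moved by a pixel. I'll measure the placed things in enlarged crops.

```bash
python3 - <<'E'
import cv2
a=cv2.imread("pics/z_top.png")[155:290,160:305]; b=cv2.imread("pics/z_side.png")[100:190,220:350]
cv2.imwrite("pics/zt5.png",cv2.resize(a,None,fx=4,fy=4,interpolation=cv2.INTER_CUBIC)); cv2.imwrite("pics/zs6.png",cv2.resize(b,None,fx=6,fy=6,interpolation=cv2.INTER_CUBIC))
E
```

```text
(no output)
```

View pics/zt5.png

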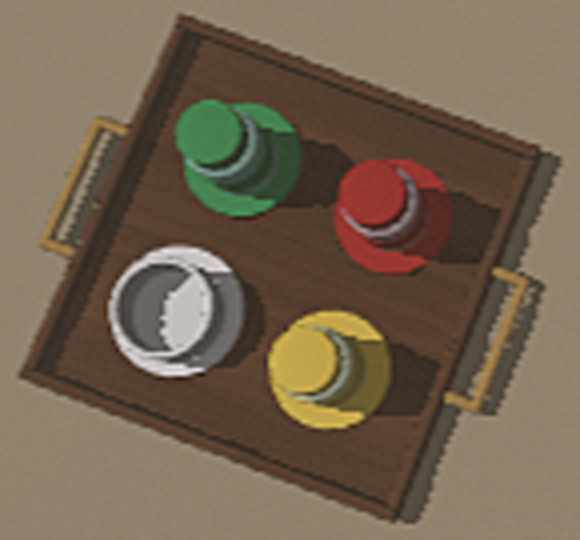

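View pics/zs6.png

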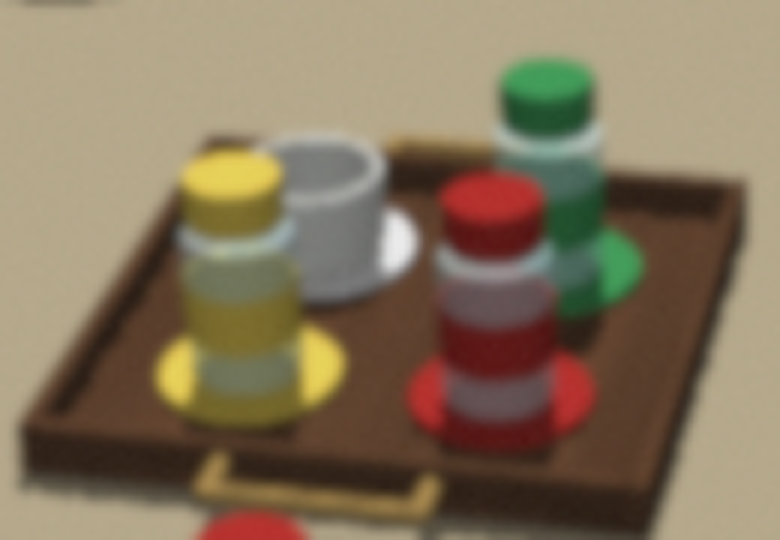

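All four stand upright on their pads. In the crop of the top view, the cap tops are at green (209,132), red (373,193) and yellow (304,361), with the ramekin rim at (162,312).

```bash
python3 - <<'E'
from h import *
T=r.capture("top");S=r.capture("side")
pads=dict(red=(.551,.110),yellow=(.4585,.147),green=(.588,.2025),white=(.4955,.2395))
P=dict(green=((209,132),(548,81)),red=((373,193),(492,199)),yellow=((304,361),(233,176)),white=((162,312),(324,170)))
for k,(a,b) in P.items():
    ta=(160+a[0]/4,155+a[1]/4); sb=(220+b[0]/6,100+b[1]/6); z=.048 if k=="white" else .097
    p,e=tri([ray(T,ta),ray(S,sb)]); q=onplane(*ray(T,ta),z)[:2]
    print(k,p.round(4),"top@z",q.round(4),"err mm",((p[:2]-pads[k])*1e3).round(1),((q-pads[k])*1e3).round(1))
# ramekin from wrist picture w12 at pose then
st=dict(position=[.4958,.24,.2001],eef_rot=[-2.215,2.216,-.005]); c=r.capture("wrist"); RT=wristRT(c,st)
print("wrist rim",onplane(*ray(c,(318,193.5),RT),.048),"pad",onplane(*ray(c,(315,187),RT),.012)); print(r.read_state()["time_s"])
E
```

```text
green [0.5866 0.2003 0.0932] top@z [0.5852 0.1993] err mm [-1.4 -2.2] [-2.8 -3.2]
red [0.5499 0.1076 0.0939] top@z [0.549  0.1071] err mm [-1.1 -2.4] [-2.  -2.9]
yellow [0.4574 0.1444 0.094 ] top@z [0.4561 0.1438] err mm [-1.1 -2.6] [-2.4 -3.2]
white [0.4948 0.2376 0.0437] top@z [0.4897 0.2363] err mm [-0.7 -1.9] [-5.8 -3.2]
wrist rim [0.49445449 0.23692415 0.048     ] pad [0.49301971 0.2401644  0.012     ]
35.2
```

All four are within about 6 mm of their pad centres, against limits of 12 and 15 mm. I hand in.

```bash
python3 -c "
from station import r
print(r.hand_in())"
```

```text
the job is handed in; nothing more can be done
None
```

The three jars now stand on the pads of their cap colours and the white ramekin on the white pad. The job was handed in at about 35 s of the 128 s allowed. I lowered each piece until the wrist force showed contact, then released it.

**Last checks:**
- **Jars:** in the last top and side views all three are upright and within about 2–4 mm of their pad centres (limit 15 mm).
- **Ramekin:** it is upright. Two-view triangulation puts it about 2 mm off centre and the top view alone about 6–7 mm (limit 12 mm). The wrist view puts it about 3–4 mm off. I took the differences as calibration error and a rim centre picked by eye.
- **Blue ramekin and square pot:** both sit at the same pixels as at the start, so they did not move.
- **Heights:** triangulated cap and rim tops came out 3–4 mm below the text's values, which is also near calibration error. I had no direct reading of the final heights beyond the contact forces when setting down.

The green jar and the ramekin were each pressed briefly with about 5 N to confirm contact before release, and nothing shifted visibly.

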